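# Free the spring clip and take the worn drum off the sole sander

## Robot

A 7-joint arm with a two-finger parallel gripper is mounted at the origin on the work surface. World frame = base frame: x ahead of the robot, y to its left, z up, the work surface at z = 0. Lengths are in m, angles in rad, forces in N, time in s.
With the tool pointing down it reaches from about 0.4 to 0.85 m from the base axis. Payload 4.5 kg.
Tool frame: the origin (TCP) lies between the finger pads; the fingertips stand 19 mm ahead of it and the grasp point (between the pads) is the TCP (r.tips_ahead is the distance from the TCP to the fingertips, in m); z points along the fingers, y is the line along which they close (so a half turn about z gives the same grasp; the last joint's range is limited). The gripper opens to 88 mm and grips with 3 to 60 N. Pads are 18 mm wide; open, the fingers measure 123 mm over their backs; the gripper's body (75 mm by 187 mm) begins 45 mm behind the grasp point.
Start: joints at [1.297, 0.689, -0.195, 1.565, 0.157, 0.902, -0.215], TCP at [0.189, -0.596, 0.258] pointing down, gripper open.
Joint ranges: [-3.01, 3.01], [-0.46, 2.08], [-1.47, 1.51], [0.13, 2.56], [-1, 4.14], [0.04, 2.09], [-2.66, 2.66]. Speed limits (rad/s): [2.57, 2.57, 3.14, 3.14, 3.14, 3.14, 3.14].

## Interface

Orientations are given as a unit quaternion [x, y, z, w].
In Python, from plant import r, cams, models gives the robot as it stands. The module is installed in compiled form; this text tells all that it offers.
- The arm moves only by the tool jog_arm, never from a script. Its arguments are lists of equal length, an entry for each row: "turn": the turn, a rotation vector about the tool's x, y, z in rad, a list of three; "translation": the shift along the tool's x, y, z in m, a list of three; "grip": the closure, from 0 (fully open) to 1 (shut). In form: {"turn": [[ax, ay, az], ...], "translation": [[tx, ty, tz], ...], "grip": [grip, ...]}. A call has 1 to 20 rows; each row is the pose to reach, as a shift and turn from the pose commanded when the call began, along the tool's axes at that moment; what a row does not reach only later rows make up. A row lasts 1/8 s, in which the tool goes at most 62.5 mm and 10.7 degrees, less where a joint would pass 70% of its speed; a pose out of reach is approached as far as the arm can. A call with a gripper value outside its range is refused whole. The fingers move at their own pace and stop on an object; "force" is the grip in N (left out, the last holds). Time passes only in rows, so rows that repeat a pose let the fingers close. It gives the time, the measured TCP pose, the force, the opening and the grip force at its end, in the units of the state.
- r.get_state(): the state, without advancing time (a new reading comes with each control period).
- cams.snapshot(name): name is "scene" or "top" or "wrist"; returns the picture (420x560x3 uint8, red, green, blue); there is no depth.
- cams.camera_params(name): a dict with "fx", "fy", "cx", "cy" (pixels), "k1" (the pictures are not rectified: a ray, as slopes to the right and down, at radius r is drawn at 1 + k1 r^2 times it, then the intrinsics apply), "eye" and "orientation" of the camera in the world. Camera axes: x right, y up, looking along -z (the intrinsics and any distortion apply to the point x, -y, -z); pixel columns grow to the right and rows downward; lengths in m; the calibration is good to about 2 mm. A picture is of the moment at which its call begins: read the wrist's pose just before it. camera_params takes no time and is no camera call; for the wrist camera it gives the pose at the moment of the call.
- r.finish_job(): hands the job in; it is judged then, once.
Trained networks look in the newest picture that a camera, given by its name, has taken for a name from the list of things; names that differ only in an ending like _2 or _b are one class to them, and where a whole thing is asked for, a point or a joint stands for the part that bears it (a point fixed in the world has none). Each returns a list of dicts, best first, with "p" (0 to 1); they miss things now and then, are a little off and sometimes report something else, mostly with a low value. They report only what shows in the picture. A call takes as long as a camera call.
- models.find_in(camera, name): "position" ([x, y, z] in m, in world coordinates, good to about 4 mm: the middle of the surface that is visible of it).
- models.masks_of(camera, name): "pixels" (420x560 bool, what is visible of it).
- models.place_of(camera, name): "position" ([x, y, z] in m, in world coordinates, good to about 4 mm: a listed point, or the origin of a listed thing).
The state is a dict: "clock": time; "q": joint angles; "qd": joint speeds; "joint_torque": joint torques, N m; "tool_pos": TCP position; "eef_rot": TCP orientation; "contact_force": force on the tool from outside, world axes, zero at the start; "moment": the same for the moment, N m; "opening": opening from 0.0 (shut) to 1.0 (fully open); "finger_force": force on a finger pad.
Only numpy, scipy, OpenCV 4.12 (cv2) and the standard library are available. Lean on these libraries where they do the work, as an engineer would, in place of code of your own. Each camera call takes 0.05 s, during which the arm holds its last target. There are 200 camera calls.

## Task

Take the hooked pick from its wooden rest, catch its hook in the pull ring of the red spring clip and pull the clip out of the groove of the sander's spindle; the gripper itself must not touch the clip, which may be left where it falls on the sander or the bench. Lay the pick back in the notches of its rest, then lift the worn brown drum off the spindle and set it down gently, upright, in the blue tray, without disturbing the other things on the bench.

Things in the scene. Friction and masses are not known exactly. Their poses are not given: they have to be found in the camera images.
- spindle (a point): Upright steel spindle of the green sander: point on its axis in the groove, at half the thickness of the seated clip, 91 mm above the bench. Shaft 20 mm across, groove floor 11.6 mm, head above the groove 20 mm across with its top 105 mm above the bench.
- sander: Green sole-edge sander (fixed, different place and yaw each time); origin on the bench under the spindle axis. Deck 45 mm high, x from -70 to 60 mm, 120 mm wide; motor housing 74 mm high, 130 mm wide, x from 82 to 168 mm; base plate 12 mm high, x from -90 to 180 mm, 170 mm wide.
- clip_mid (a point): Red spring clip of 4 mm wire, flat on the drum's top, sprung jaws round the spindle groove (fork 23 mm wide). Midway between the jaws, on the spindle axis while seated. Its +x points level to the pull ring: the way it comes out; it spans -12 to 49 mm in x. Pulled level that way it resists with some 10 N, then snaps free (out after 14 mm). It swivels on the spindle; it cannot be lifted off upwards.
- clip_eye (a point): Centre of the clip's round pull ring, 36 mm ahead of clip_mid along the clip's +x, half-way up its 4 mm wire; the hole is 14 mm across, the ring 25 mm outside. Below it there is free space down to the green deck, 44 mm lower; the drum's edge is 11 mm nearer to the spindle than this point.
- pick_grip (a point): Hooked pick, 60 g: middle of its yellowish square wooden handle, 110 mm long, 16 mm wide and high. +x points along the handle to the hook, z up. A 4.4 mm steel shank runs on to 90 mm ahead of this point and there bends straight down as the hook. In the rest this point is 50 mm above the bench; take the handle from above between the two posts (80 mm clear).
- pick_tip (a point): Lower end of the pick's hook: 90 mm ahead of pick_grip along x and 36 mm below it; the hook is a straight 4.4 mm pin that points down.
- rest_mid (a point): Wooden pick rest (fixed, different place and yaw each time): where pick_grip lies when the pick is in the rest (within 3 mm), 50 mm above the bench; x along the pick, hook at the +x end. Posts 10 mm thick, 45 mm to either side, 40 mm wide, with open notches about 24 mm wide at the floor (42 mm above the bench), flaring to 36 mm at the top, 66 mm up. Base 120 x 70 x 10 mm.
- drum_center (a point): Worn brown sanding drum, a tube 50 mm across and 40 mm high with a 24 mm bore, about 120 g, loose on the 20 mm spindle once the clip is off: this point is its centre, half-way up, 69 mm above the bench on the spindle. z is its axis. Its bottom must rise 60 mm to clear the spindle's head. Fingers can take it round the outside.
- tray_in (a point): Fixed blue tray, 160 x 160 mm outside, 16 mm high, walls 5 mm (different place and yaw each time): this point is the centre of its inner floor, about 5 mm above the bench; x and y along its sides.
- glue_jar: Bystander: round glue jar, 64 mm across, 85 mm high; origin under its centre.
- polish_tin: Bystander: flat blue polish tin, 76 mm across, 26 mm high; origin under its centre.
- heel_block: Bystander: black rubber heel, 60 x 55 x 28 mm; origin under its centre.
- hammer: Bystander: hammer 230 mm long lying along its x, head 100 mm wide and 26 mm high at +x; origin under its middle.
- brush: Bystander: shoe brush 190 x 48 x 32 mm, lying along its x; origin under its centre.

How it is judged:
On the way, in this order (a step that is already met when the one before it is completed fails the run):
1. the pick's hook is in the clip's pull ring while the clip is still seated in the groove (distance between pick_tip and clip_eye below 0.025 m and z of pick_tip in the frame of clip_eye below -0.001 m and horizontal distance between pick_tip and clip_eye below 0.009 m and horizontal distance between clip_mid and spindle below 0.006 m), for 0.05 s.
2. the clip is out of the groove while the drum is still on the spindle (distance between clip_mid and spindle above 0.014 m and horizontal distance between drum_center and spindle below 0.01 m and height (world z) of drum_center below 0.08 m), for 0.1 s.
3. the pick lies in its rest, let go, with the drum still on the spindle (distance between pick_grip and rest_mid below 0.02 m and angle between the x axis of pick_grip and the x axis of rest_mid, either way round below 0.15 rad and contact force between the fingers and pick below 0.1 N and horizontal distance between drum_center and spindle below 0.01 m and height (world z) of drum_center below 0.08 m), for 0.2 s.
At the end, for the whole second after the job is handed in: The drum stands upright (6 degrees) and still on the tray floor, inside its walls; the pick lies in its rest (middle within 20 mm of rest_mid, along it within 9 degrees); the clip is off (clip_mid over 14 mm from spindle), on the sander or the bench, not the floor (x of drum_center in the frame of tray_in between -0.052 and 0.052 m and y of drum_center in the frame of tray_in between -0.052 and 0.052 m and z of drum_center in the frame of tray_in below 0.024 m and angle between drum_center's own z axis and vertical below 0.1 rad and linear speed of drum below 0.02 m/s and distance between pick_grip and rest_mid below 0.02 m and angle between the x axis of pick_grip and the x axis of rest_mid, either way round below 0.15 rad and distance between clip_mid and spindle above 0.014 m and height (world z) of clip_mid above -0.01 m); the robot touches nothing.
It fails at once if the gripper's fingers touch the clip (contact force between any of the fingers, the arm and clip above 0.3 N).
It fails at once if the drum is dropped (falling free at over 0.7 m/s, some 25 mm) (linear speed of drum above 0.7 m/s and contact force between the fingers and drum below 0.1 N).
It fails at once if a bystander is moved by more than 25 mm (distance of any of glue_jar, polish_tin, heel_block, hammer, brush from where it was at the start of the episode above 0.025 m).
It also fails if it takes over 67 s, if anything falls off the work surface, if the arm or the gripper's body presses on something with over 40 N, if the wrist force passes 120 N, or if a joint passes its speed limit or range.

## Working session

There is one attempt and no reset: what is moved stays moved. The work goes in short steps, Python scripts to look and compute and a tool call to move; the robot and the scene stay as the last step left them, time stands still between calls to the robot, and variables do not carry over. Pictures are saved under pics/ and viewed, at most 11 in all, crops included, and the job is handed in when it is done.

Besides the shell and the picture viewer there is one more tool, called after ">>>" as a command line: name --argument value ..., lists and objects as JSON in quotes. jog_arm: Moves the arm, as the interface text tells. Its arguments: {"type":"object","properties":{"turn":{"type":"array"},"translation":{"type":"array"},"grip":{"type":"array"},"force":{"type":"number"}},"required":["turn","translation","grip"]}

```bash
mkdir -p pics; python3 - <<'E'
from plant import r,cams,models
import cv2,numpy as np
s=r.get_state();print(s['clock'],s['tool_pos'],s['eef_rot'])
for c in ['scene','top']:
    im=cams.snapshot(c);cv2.imwrite(f'pics/{c}0.png',im[:,:,::-1])
    p=cams.camera_params(c);print(c,p)
    for n in ['spindle','sander','clip_mid','clip_eye','pick_grip','pick_tip','rest_mid','drum_center','tray_in','glue_jar','polish_tin','heel_block','hammer','brush']:
        d=models.place_of(c,n);print(n,[(np.round(x['position'],3).tolist(),round(x['p'],2)) for x in d[:2]])
print(r.get_state()['clock'])
E
```

```text
0.0 [ 0.1891126  -0.59507773  0.25688591] [ 9.88173530e-01  1.53336963e-01 -2.05396689e-04 -8.98516303e-04]
scene {'fx': 457.4633219594951, 'fy': 457.4633219594951, 'cx': 273.7010567641056, 'cy': 207.4033561344412, 'k1': -0.01792793447031786, 'eye': array([1.30265819, 0.60713305, 0.77175153]), 'orientation': array([0.18951563, 0.42144225, 0.79778093, 0.38731879])}
spindle [([0.634, 0.01, 0.098], 0.73)]
sander [([0.631, 0.01, 0.003], 0.62)]
clip_mid [([0.634, 0.008, 0.092], 0.47)]
clip_eye [([0.604, 0.024, 0.096], 0.39)]
pick_grip [([0.514, -0.282, 0.048], 0.8)]
pick_tip [([0.604, -0.294, 0.013], 0.67)]
rest_mid [([0.509, -0.28, 0.048], 0.83)]
drum_center [([0.636, 0.004, 0.068], 0.75)]
tray_in [([0.69, -0.293, 0.003], 0.74), ([0.509, 0.314, 0.004], 0.7)]
glue_jar [([0.705, 0.323, -0.006], 0.65)]
polish_tin [([0.69, -0.29, 0.001], 0.75)]
heel_block [([0.372, -0.009, 0.002], 0.84), ([0.636, 0.012, 0.0], 0.31)]
hammer [([0.555, -0.534, -0.001], 0.59)]
brush [([0.539, 0.51, 0.002], 0.91)]
top {'fx': 421.17501922661893, 'fy': 421.17501922661893, 'cx': 281.3381985795601, 'cy': 199.30998740552235, 'k1': -0.021792605636139734, 'eye': array([ 0.32688961, -0.01267248,  1.23376329]), 'orientation': array([ 0.07096152, -0.07116094, -0.69547037,  0.71149247])}
spindle [([0.635, 0.01, 0.094], 0.77)]
sander [([0.638, 0.008, -0.001], 0.83)]
clip_mid [([0.565, -0.537, -0.003], 0.74), ([0.637, 0.011, 0.087], 0.43)]
clip_eye [([0.6, 0.02, 0.091], 0.62), ([0.635, 0.01, 0.071], 0.16)]
pick_grip [([0.507, -0.285, 0.053], 0.5)]
pick_tip [([0.603, -0.3, 0.018], 0.53)]
rest_mid [([0.511, -0.283, 0.051], 0.72)]
drum_center [([0.688, -0.294, 0.002], 0.24)]
tray_in [([0.511, 0.317, 0.004], 0.58)]
glue_jar [([0.706, 0.327, 0.0], 0.91)]
polish_tin [([0.688, -0.295, 0.002], 0.9)]
heel_block [([0.509, -0.285, 0.054], 0.59), ([0.37, -0.013, 0.002], 0.55)]
hammer []
brush [([0.539, 0.511, 0.002], 0.7), ([0.636, 0.012, 0.093], 0.64)]
1.5
```

View pics/top0.png

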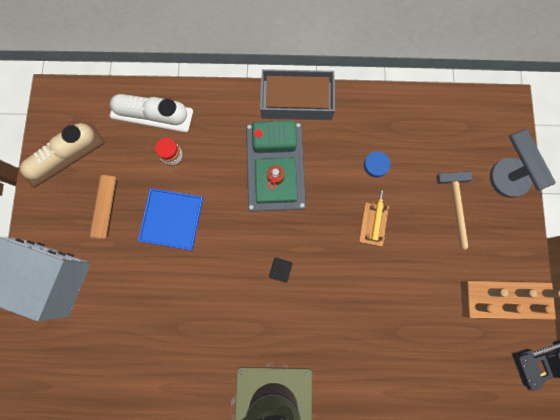

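View pics/scene0.png

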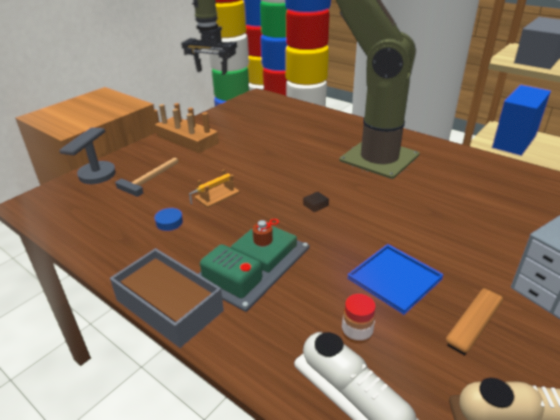

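The top picture shows the spindle at about (275,174), its clip ring at (270,185) pointing to the robot, the rest at (376,224) with the hook at (381,195), and the tray at (170,218). The scene picture agrees: the ring lies to the robot side, and the hook is at the polish-tin side.

```bash
cat > h.py <<'E'
from plant import r,cams,models
import cv2,numpy as np
from scipy.spatial.transform import Rotation as R
def go(x,y,z,yaw):
    "tool-frame turn and shift from the present pose to TCP xyz, pointing down, tool x at yaw"
    s=r.get_state(); R0=R.from_quat(s['eef_rot'])
    R1=R.from_euler('z',yaw)*R.from_euler('x',np.pi)
    print('turn',(R0.inv()*R1).as_rotvec().round(4).tolist(),'tr',R0.inv().apply(np.array([x,y,z])-s['tool_pos']).round(4).tolist())
def st():
    s=r.get_state();e=R.from_quat(s['eef_rot']).as_matrix()
    print('t',s['clock'],'p',s['tool_pos'].round(4),'yaw',np.arctan2(e[1,0],e[0,0]).round(4),'z',e[:,2].round(3),'F',np.round(s['contact_force'],1),'op',s['opening'],'ff',s['finger_force'])
def px2w(p,u,v,z):
    "pixels to world on plane z"
    K=np.array([[p['fx'],0,p['cx']],[0,p['fy'],p['cy']],[0,0,1.]])
    q=cv2.undistortPoints(np.array([[[u,v]]],float),K,np.array([p['k1'],0,0,0.]))[0,0]
    d=R.from_quat(p['orientation']).apply([q[0],-q[1],-1]);return p['eye']+d*(z-p['eye'][2])/d[2]
def w2px(p,X):
    c=R.from_quat(p['orientation']).inv().apply(np.atleast_2d(X)-p['eye']);a=c[:,:2]/-c[:,2:]*[1,-1]
    a=a*(1+p['k1']*(a**2).sum(1,keepdims=True));return a*[p['fx'],p['fy']]+[p['cx'],p['cy']]
def snap(c,f):
    p=cams.camera_params(c);im=cams.snapshot(c);cv2.imwrite(f,im[:,:,::-1]);return p
def look(c,*ns):
    for n in ns: print(n,[(np.round(x['position'],4).tolist(),round(x['p'],2)) for x in models.place_of(c,n)[:2]])
E
python3 - <<'E'
from h import *
p=cams.camera_params('wrist');s=r.get_state()
R0=R.from_quat(s['eef_rot']);print('cam in tool',R0.inv().apply(p['eye']-s['tool_pos']),(R0.inv()*R.from_quat(p['orientation'])).as_matrix().round(2),p['fx'])
go(.47,-.28,.26,-.15)
E
```

```text
cam in tool [ 0.0800764  -0.00046088 -0.12743546] [[-0.    0.95  0.31]
 [ 1.    0.    0.  ]
 [ 0.    0.31 -0.95]] 349.7735821867023
turn [0.0, -0.0, 0.4578] tr [0.3631, -0.2158, -0.0023]
```

>>> jog_arm --turn '[[0,0,0.19],[0,0,0.37],[0,0,0.458],[0,0,0.458],[0,0,0.458],[0,0,0.458],[0,0,0.458],[0,0,0.458],[0,0,0.458],[0,0,0.458],[0,0,0.458],[0,0,0.458]]' --translation '[[0.06,-0.03,0],[0.12,-0.06,0],[0.18,-0.1,0],[0.23,-0.13,0],[0.29,-0.16,0],[0.35,-0.19,0],[0.4,-0.2,0],[0.42,-0.2,0],[0.42,-0.2,0],[0.42,-0.2,0],[0.42,-0.2,0],[0.42,-0.2,0]]' --grip '[0,0,0,0,0,0,0,0,0,0,0,0]'

```text
clock: 3.0
tool_pos: [0.5281, -0.2788, 0.2579]
eef_rot: [0.997, -0.076, -0.0, 0.0]
contact_force: [-0.2, 0.4, -0.1]
opening: 0.998
finger_force: 0.0
```

```bash
python3 - <<'E'
from h import *
st()
p=snap('wrist','pics/w1.png')
look('wrist','pick_grip','pick_tip','rest_mid')
for n,z in [('pick_grip',.055),('rest_mid',.05)]:
    for d in models.masks_of('wrist',n)[:1]:
        m=d['pixels'];v,u=np.nonzero(m);(c,sz,a)=cv2.minAreaRect(np.c_[u,v].astype(np.float32));b=cv2.boxPoints((c,sz,a))
        print(n,d['p'],m.sum(),c,sz,a,px2w(p,*c,z).round(4)); print([px2w(p,*q,z)[:2].round(4).tolist() for q in b])
E
```

```text
t 3.0 p [ 0.5281 -0.2788  0.2579] yaw -0.1522 z [-0. -0. -1.] F [-0.2  0.4 -0.1] op 0.9978937361226068 ff 0.0
pick_grip [([0.5118, -0.2817, 0.0507], 0.84)]
pick_tip [([0.6005, -0.2986, 0.0144], 0.96)]
rest_mid [([0.5096, -0.282, 0.048], 0.74), ([0.5094, -0.2818, 0.0469], 0.25)]
pick_grip 0.57 1949 (289.8968505859375, 178.587158203125) (16.770736694335938, 147.22996520996094) 2.0825653076171875 [ 0.5347 -0.2851  0.055 ]
[[0.4603, -0.2626], [0.6028, -0.29], [0.6, -0.3049], [0.457, -0.2795]]
rest_mid 0.67 5184 (290.0, 196.0) (118.0, 64.0) 90.0 [ 0.5161 -0.2825  0.05  ]
[[0.5777, -0.2611], [0.5685, -0.3208], [0.4477, -0.3063], [0.4579, -0.24]]
```

View pics/w1.png

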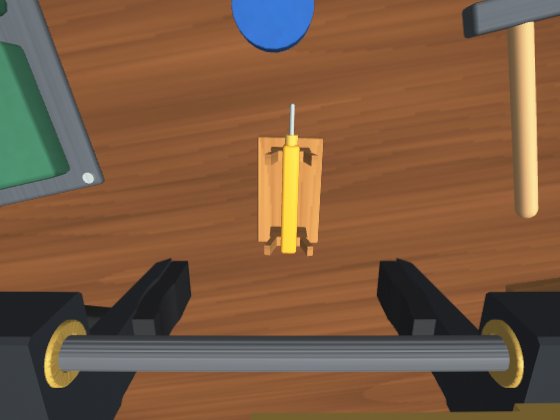

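The picture shows the handle from (289,252) to (291,143), the shank end at (292,104), and the rest base corners at about (259,138), (322,139), (259,242), (317,243).

```bash
python3 - <<'E'
from h import *
p=cams.camera_params('wrist')
a=px2w(p,289,252,.054);b=px2w(p,291,146,.058);c=px2w(p,292.5,104,.052)
print(a,b,c,'yaw',np.arctan2(*(c-a)[1::-1]),np.arctan2(*(b-a)[1::-1]))
k=[px2w(p,*q,.01) for q in [(259,138),(322,139),(259,242),(317,243)]]
print(np.round(k,4),'rest yaw',np.arctan2(*(k[0]-k[2])[1::-1]),np.arctan2(*(k[1]-k[3])[1::-1]),np.mean(k,0))
go(.512,-.2825,.052,-.165)
E
```

```text
[ 0.45917656 -0.2719622   0.054     ] [ 0.56665236 -0.28958368  0.058     ] [ 0.60325416 -0.2964069   0.052     ] yaw -0.16806301765354348 -0.1625116712117825
[[ 0.574  -0.2575  0.01  ]
 [ 0.5629 -0.3231  0.01  ]
 [ 0.4571 -0.2371  0.01  ]
 [ 0.4458 -0.3034  0.01  ]] rest yaw -0.17211982050744296 -0.16614775422799205 [ 0.50995439 -0.28028731  0.01      ]
turn [0.0001, -0.0001, 0.0147] tr [-0.0161, 0.0071, 0.2058]
```

>>> jog_arm --turn '[[0,0,0.015],[0,0,0.015],[0,0,0.015],[0,0,0.015],[0,0,0.015],[0,0,0.015],[0,0,0.015],[0,0,0.015],[0,0,0.015],[0,0,0.015],[0,0,0.015],[0,0,0.015]]' --translation '[[-0.016,0.0056,0.04],[-0.016,0.0056,0.09],[-0.016,0.0056,0.14],[-0.016,0.0056,0.18],[-0.016,0.0056,0.206],[-0.016,0.0056,0.206],[-0.016,0.0056,0.206],[-0.016,0.0056,0.206],[-0.016,0.0056,0.206],[-0.016,0.0056,0.206],[-0.016,0.0056,0.206],[-0.016,0.0056,0.206]]' --grip '[0,0,0,0,0,0,1,1,1,1,1,1]' --force 55

```text
clock: 4.8
tool_pos: [0.5124, -0.2809, 0.0518]
eef_rot: [0.997, -0.082, 0.0, 0.0]
contact_force: [0.2, -0.3, -0.4]
opening: 0.345
finger_force: 0.0
```

```bash
python3 - <<'E'
from h import *
st()
E
```

```text
t 4.8 p [ 0.5124 -0.2809  0.0518] yaw -0.1652 z [ 0. -0. -1.] F [ 0.2 -0.3 -0.4] op 0.3450226107657577 ff 0.0
```

>>> jog_arm --turn '[[0,0,0],[0,0,0],[0,0,0],[0,0,0],[0,0,0],[0,0,0],[0,0,0],[0,0,0],[0,0,0],[0,0,0],[0,0,0]]' --translation '[[0,0,0],[0,0,0],[0,0,0],[0,0,0],[0,0,-0.02],[0,0,-0.05],[0,0,-0.09],[0,0,-0.13],[0,0,-0.15],[0,0,-0.15],[0,0,-0.15]]' --grip '[1,1,1,1,1,1,1,1,1,1,1]' --force 55

```text
clock: 6.18
tool_pos: [0.5118, -0.2806, 0.2014]
eef_rot: [0.997, -0.082, -0.0, -0.0]
contact_force: [0.6, 0.2, -1.5]
opening: 0.17
finger_force: 55.0
```

```bash
python3 - <<'E'
from h import *
st()
go(.47,.02,.20,-.4)
E
```

```text
t 6.175 p [ 0.5118 -0.2806  0.2014] yaw -0.165 z [-0.001  0.    -1.   ] F [ 0.6  0.2 -1.5] op 0.17023535178067548 ff 54.9998427182436
turn [-0.0001, 0.001, 0.235] tr [-0.0906, -0.2897, 0.0016]
```

>>> jog_arm --turn '[[0,0,0.08],[0,0,0.15],[0,0,0.19],[0,0,0.19],[0,0,0.19],[0,0,0.19],[0,0,0.19],[0,0,0.19],[0,0,0.19],[0,0,0.19],[0,0,0.19]]' --translation '[[-0.02,-0.04,-0.01],[-0.04,-0.09,-0.02],[-0.05,-0.14,-0.02],[-0.05,-0.19,-0.02],[-0.06,-0.24,-0.02],[-0.06,-0.29,-0.02],[-0.06,-0.32,-0.02],[-0.06,-0.32,-0.02],[-0.06,-0.32,-0.02],[-0.06,-0.32,-0.02],[-0.06,-0.32,-0.02]]' --grip '[1,1,1,1,1,1,1,1,1,1,1]'

```text
clock: 7.55
tool_pos: [0.5057, 0.0433, 0.2217]
eef_rot: [0.984, -0.178, -0.0, 0.0]
contact_force: [0.0, 0.1, -1.3]
opening: 0.175
finger_force: 55.0
```

```bash
python3 - <<'E'
from h import *
st()
p=snap('wrist','pics/w2.png')
look('wrist','clip_eye','clip_mid','spindle','pick_tip','pick_grip')
E
```

```text
t 7.55 p [0.5057 0.0433 0.2217] yaw -0.3573 z [-0.    -0.001 -1.   ] F [ 0.   0.1 -1.3] op 0.17547260725810548 ff 54.999908432364464
clip_eye [([0.5989, 0.0178, 0.0896], 0.69)]
clip_mid [([0.6391, 0.0142, 0.0929], 0.71)]
spindle [([0.64, 0.0102, 0.0943], 0.74)]
pick_tip []
pick_grip [([0.5021, 0.0425, 0.2211], 0.86)]
```

View pics/w2.png

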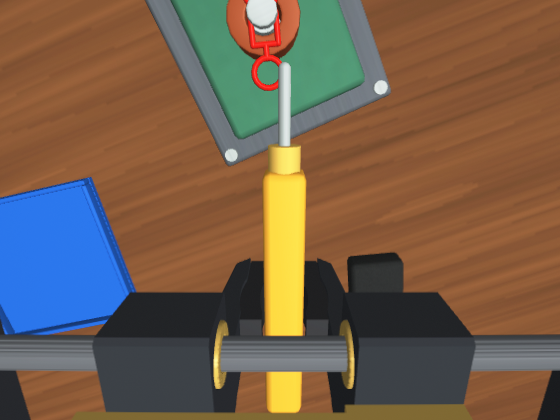

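The picture shows the clip ring centre at (267,72), the spindle head at (262,10) and the shank's end at (285,66), running straight down the picture to the handle.

```bash
python3 - <<'E'
from h import *
s=r.get_state();p=cams.camera_params('wrist');print(p['cx'],p['cy'])
e=px2w(p,267.3,72,.091);sp=px2w(p,262,10.5,.105)
R0=R.from_quat(s['eef_rot'])
f=lambda X:R0.inv().apply(X-s['tool_pos']).round(4)
print('eye',e,'sp',sp,np.linalg.norm((e-sp)[:2]),'dir',np.arctan2(*(sp-e)[1::-1]))
h=px2w(p,285,66,.2217)
print('eye tool',f(e),'sp',f(sp),'shank end tool',f(h),'handle back',f(px2w(p,284.5,390,.2297)),'tip pix',w2px(p,s['tool_pos']+R0.apply([.09,0,0.036])),w2px(p,s['tool_pos']+R0.apply([.09,0,0.0])))
# ring via red mask
im=cams.snapshot('wrist').astype(int);m=(im[:,:,0]>150)&(im[:,:,1]<40)&(im[:,:,2]<40);v,u=np.nonzero(m);k=v>52
print(u[k].min(),u[k].max(),v[k].max(),(u[k].min()+u[k].max())/2)
E
```

```text
283.4604292018562 212.18746231417646
eye [0.60189996 0.02172824 0.091     ] sp [0.63527886 0.01166718 0.105     ] 0.03486224020028013 dir -0.29275900577236597
eye tool [ 0.098  -0.0121  0.1308] sp [ 0.1328 -0.0143  0.1168] shank end tool [ 0.0906 -0.0004  0.0001] handle back [-0.0393 -0.0005 -0.008 ] tip pix [[285.5967704   75.05751638]] [[286.1215406   67.88616851]]
254 282 89 268.0
```

```bash
python3 - <<'E'
from h import *
go(.5164,.047,.150,-.293)
E
```

```text
turn [-0.0, -0.0001, -0.0623] tr [0.009, -0.006, 0.0718]
```

>>> jog_arm --turn '[[0,0,-0.062],[0,0,-0.062],[0,0,-0.062],[0,0,-0.062],[0,0,-0.062],[0,0,-0.062]]' --translation '[[0.009,-0.006,0.01],[0.009,-0.006,0.04],[0.009,-0.006,0.065],[0.009,-0.006,0.072],[0.009,-0.006,0.072],[0.009,-0.006,0.072]]' --grip '[1,1,1,1,1,1]'

```text
clock: 8.65
tool_pos: [0.517, 0.0471, 0.1506]
eef_rot: [0.989, -0.146, 0.001, -0.0]
contact_force: [0.5, -1.1, -0.6]
opening: 0.17
finger_force: 55.0
```

```bash
python3 - <<'E'
from h import *
st();s=r.get_state()
p=cams.camera_params('wrist');im=cams.snapshot('wrist')
cv2.imwrite('pics/w3.png',cv2.resize(im[0:150,180:380,::-1],None,fx=4,fy=4,interpolation=cv2.INTER_CUBIC))
look('wrist','clip_eye','pick_tip')
R0=R.from_quat(s['eef_rot'])
for x in(.0885,.09): print(w2px(p,s['tool_pos']+R0.apply([[x,0,.038],[x,0,0]])))
E
```

```text
t 8.65 p [0.517  0.0471 0.1506] yaw -0.2933 z [ 0.002  0.    -1.   ] F [ 0.5 -1.1 -0.6] op 0.17031044132177017 ff 54.999807849526405
clip_eye [([0.5996, 0.0185, 0.0877], 0.7)]
pick_tip []
[[285.55933076  79.08559211]
 [286.09686056  72.76705432]]
[[285.56378465  75.47856729]
 [286.10465122  68.03483257]]
```

View pics/w3.png

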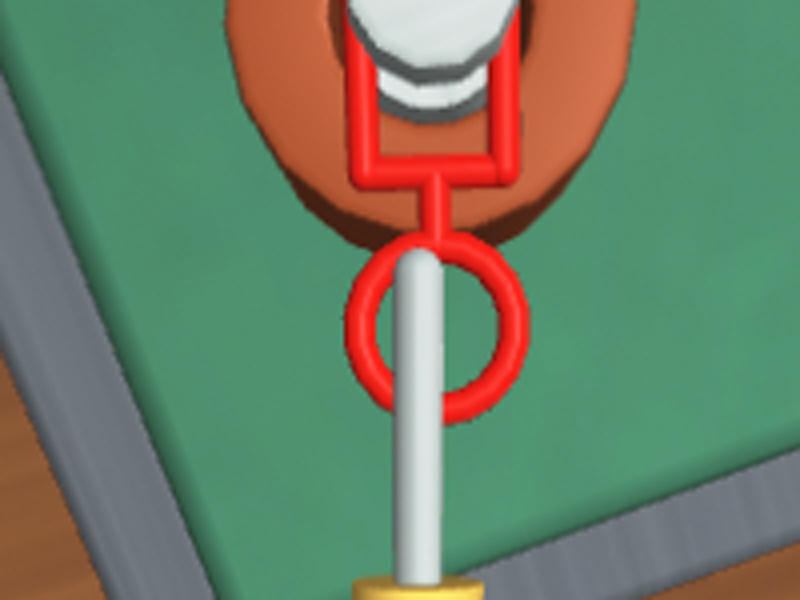

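The crop shows the ring centre at (437,327), i.e. full-frame (289.2,81.8), and the shank end at (417,250), i.e. (284.3,62.5). The pick sits just left of the ring axis and is aligned with the clip.

```bash
python3 - <<'E'
from h import *
s=r.get_state();p=cams.camera_params('wrist');R0=R.from_quat(s['eef_rot'])
f=lambda X:R0.inv().apply(X-s['tool_pos']).round(4)
print('eye',f(px2w(p,289.2,81.8,.092)),'rod end top',f(px2w(p,284.3,62.5,.1495)),'shank base',f(px2w(p,284.7,145,.1515)))
print('stem',f(px2w(p,180+435/4,200/4,.092)),'bar mid',f(px2w(p,180+434/4,172/4,.092)),'head',f(px2w(p,180+434/4,0,.105)))
E
```

```text
eye [0.0883 0.0019 0.0586] rod end top [ 0.0918 -0.0006  0.0011] shank base [ 0.0643 -0.0004 -0.0009]
stem [0.1029 0.0017 0.0586] bar mid [0.1061 0.0015 0.0586] head [0.1214 0.0013 0.0456]
```

>>> jog_arm --turn '[[0,0,0],[0,0,0],[0,0,0],[0,0,0],[0,0,0],[0,0,0]]' --translation '[[-0.0015,0.0025,0],[-0.0015,0.0025,0.01],[-0.0015,0.0025,0.018],[-0.0015,0.0025,0.026],[-0.0015,0.0025,0.028],[-0.0015,0.0025,0.028]]' --grip '[1,1,1,1,1,1]'

```text
clock: 9.55
tool_pos: [0.5141, 0.0451, 0.1215]
eef_rot: [0.989, -0.146, -0.0, 0.0]
contact_force: [0.4, -0.3, -0.5]
opening: 0.171
finger_force: 55.0
```

```bash
python3 - <<'E'
from h import *
st()
im=cams.snapshot('wrist')
cv2.imwrite('pics/w4.png',cv2.resize(im[0:150,180:380,::-1],None,fx=4,fy=4,interpolation=cv2.INTER_CUBIC))
look('wrist','clip_eye')
E
```

```text
t 9.55 p [0.5141 0.0451 0.1215] yaw -0.2932 z [-0. -0. -1.] F [ 0.4 -0.3 -0.5] op 0.17148375451169826 ff 54.999769516289234
clip_eye []
```

View pics/w4.png

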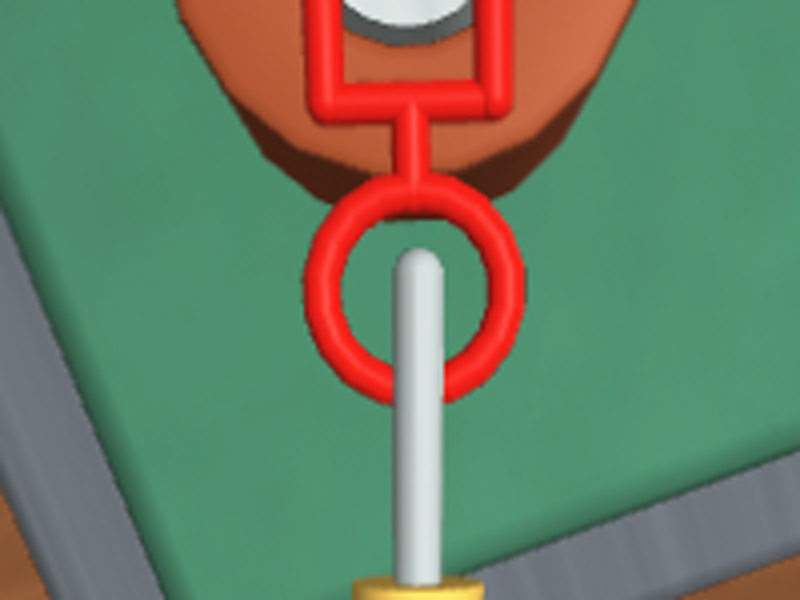

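The crop shows the pin end at (419,260), inside the ring, whose centre is at (414,288), with clearance on all sides; the force is near zero.

>>> jog_arm --turn '[[0,0,0],[0,0,0],[0,0,0],[0,0,0],[0,0,0],[0,0,0],[0,0,0],[0,0,0],[0,0,0],[0,0,0],[0,0,0],[0,0,0],[0,0,0],[0,0,0],[0,0,0],[0,0,0],[0,0,0]]' --translation '[[0,0,0.004],[0,0,0.009],[0,0,0.009],[0,0,0.009],[-0.003,0,0.009],[-0.006,0,0.009],[-0.009,0,0.009],[-0.012,0,0.009],[-0.015,0,0.009],[-0.018,0,0.009],[-0.021,0,0.009],[-0.024,0,0.009],[-0.027,0,0.009],[-0.03,0,0.009],[-0.033,0,0.009],[-0.036,0,0.009],[-0.036,0,0.009]]' --grip '[1,1,1,1,1,1,1,1,1,1,1,1,1,1,1,1,1]' --force 60

```text
clock: 11.78
tool_pos: [0.4794, 0.0556, 0.1127]
eef_rot: [0.989, -0.146, -0.0, 0.0]
contact_force: [-0.7, -0.0, -1.2]
opening: 0.174
finger_force: 60.0
```

```bash
python3 - <<'E'
from h import *
st()
im=cams.snapshot('wrist')
cv2.imwrite('pics/w5.png',im[:,:,::-1])
look('wrist','clip_eye','clip_mid','pick_tip')
E
```

```text
t 11.775 p [0.4794 0.0556 0.1127] yaw -0.293 z [-0. -0. -1.] F [-0.7 -0.  -1.2] op 0.17430751833667485 ff 59.999769777059555
clip_eye [([0.5833, 0.0203, 0.0508], 0.9)]
clip_mid []
pick_tip []
```

View pics/w5.png

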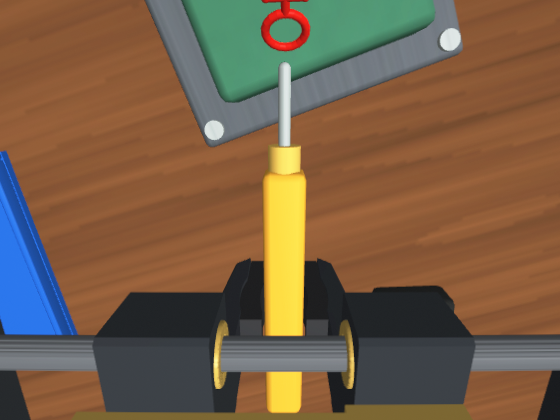

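The ring at (285,30) now lies lower, at deck level, and ahead of the free hook, so the clip appears to be out. I'll lift clear and check.

>>> jog_arm --turn '[[0,0,0],[0,0,0],[0,0,0],[0,0,0],[0,0,0]]' --translation '[[0,0,-0.03],[0,0,-0.07],[0.01,0,-0.11],[0.02,0,-0.12],[0.02,0,-0.12]]' --grip '[1,1,1,1,1]'

```text
clock: 12.6
tool_pos: [0.4999, 0.0495, 0.2335]
eef_rot: [0.989, -0.146, 0.001, -0.0]
contact_force: [-0.6, -0.8, -1.7]
opening: 0.175
finger_force: 60.0
```

```bash
python3 - <<'E'
from h import *
st()
im=cams.snapshot('wrist')
cams.snapshot('scene');cams.snapshot('top');im2=cams.snapshot('scene')
for c in('wrist','scene','top'):look(c,'clip_eye','clip_mid','spindle','drum_center')
a=cv2.resize(im[0:200,180:380],None,fx=2,fy=2,interpolation=cv2.INTER_CUBIC);b=cv2.resize(im2[190:290,210:310],None,fx=4,fy=4,interpolation=cv2.INTER_CUBIC)
cv2.imwrite('pics/w6.png',np.hstack([a,b])[:,:,::-1])
go(.5124,-.281,.22,-.166)
E
```

```text
t 12.6 p [0.4999 0.0495 0.2335] yaw -0.2938 z [ 0.003  0.    -1.   ] F [-0.6 -0.8 -1.7] op 0.17507982592822677 ff 59.999774023890495
clip_eye []
clip_mid [([0.6059, 0.0198, 0.0862], 0.66)]
spindle [([0.6361, 0.0096, 0.0934], 0.85)]
drum_center [([0.6355, 0.0065, 0.0664], 0.91)]
clip_eye [([0.5897, 0.0216, 0.058], 0.49)]
clip_mid [([0.6055, 0.0157, 0.0844], 0.5)]
spindle [([0.632, 0.0081, 0.0942], 0.73)]
drum_center [([0.6343, 0.0034, 0.07], 0.89), ([0.5144, -0.2806, 0.0499], 0.63)]
clip_eye []
clip_mid []
spindle []
drum_center [([0.6389, 0.0088, 0.0717], 0.45)]
turn [0.0, -0.0001, -0.1272] tr [0.1085, 0.3127, 0.0127]
```

View pics/w6.png

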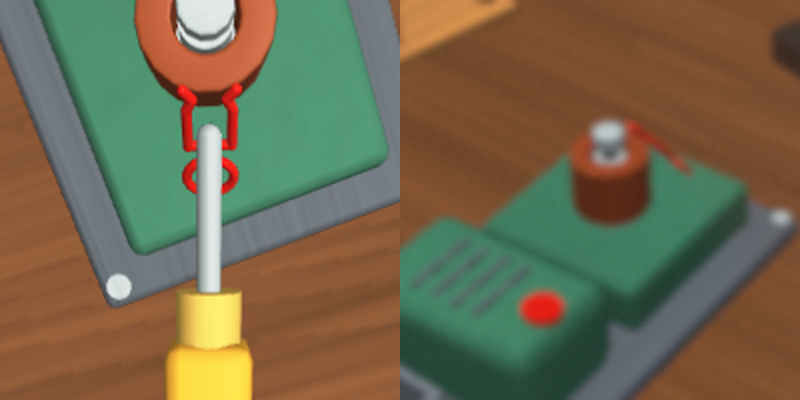

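The picture shows the clip off the spindle and leaning on the drum. Its jaws are on the drum's rim at crop (185,90) and (238,90), the crossbar is at (210,147), and the ring is on the deck at (210,178). I'll drag it clear with the hook, behind the crossbar, before the drum is taken.

```bash
python3 - <<'E'
from h import *
st();s=r.get_state();p=cams.camera_params('wrist');R0=R.from_quat(s['eef_rot'])
f=lambda X:(X.round(4),R0.inv().apply(X-s['tool_pos']).round(4))
for n,u,v,z in [('ring',285.3,89,.052),('bar',285,73.5,.068),('jawL',272.5,45,.093),('jawR',299,44.5,.093),('drum edge',283,47,.089),('head',283,5,.105)]: print(n,*f(px2w(p,u,v,z)))
E
```

```text
t 13.4 p [0.4989 0.0497 0.2327] yaw -0.2932 z [ 0. -0. -1.] F [-0.  -1.  -1.3] op 0.17377100817858493 ff 59.99981626868248
ring [0.5833 0.0237 0.052 ] [0.0883 0.0005 0.1807]
bar [0.5939 0.0209 0.068 ] [0.0993 0.0002 0.1647]
jawL [0.6127 0.0244 0.093 ] [ 0.1163 -0.0086  0.1397]
jawR [0.6076 0.0066 0.093 ] [0.1166 0.0099 0.1397]
drum edge [0.6099 0.0176 0.089 ] [ 0.1155 -0.0013  0.1437]
head [0.6317 0.011  0.105 ] [ 0.1384 -0.0013  0.1277]
```

>>> jog_arm --turn '[[0,0,0],[0,0,0],[0,0,0],[0,0,0],[0,0,0],[0,0,0],[0,0,0],[0,0,0],[0,0,0],[0,0,0],[0,0,0],[0,0,0],[0,0,0],[0,0,0],[0,0,0],[0,0,0],[0,0,0],[0,0,0]]' --translation '[[0.0185,0.001,0],[0.0185,0.001,0.03],[0.0185,0.001,0.07],[0.0185,0.001,0.1],[0.0185,0.001,0.12],[0.0185,0.001,0.134],[0.0185,0.001,0.134],[0.0145,0.001,0.134],[0.0095,0.001,0.134],[0.0045,0.001,0.134],[-0.0005,0.001,0.134],[-0.0055,0.001,0.134],[-0.0105,0.001,0.134],[-0.0155,0.001,0.134],[-0.02,0.001,0.134],[-0.02,0.001,0.13],[-0.02,0.001,0.09],[-0.02,0.001,0.03]]' --grip '[1,1,1,1,1,1,1,1,1,1,1,1,1,1,1,1,1,1]'

```text
clock: 15.65
tool_pos: [0.4787, 0.0544, 0.203]
eef_rot: [0.989, -0.146, -0.002, 0.001]
contact_force: [1.2, 0.0, -0.1]
opening: 0.169
finger_force: 60.0
```

```bash
python3 - <<'E'
from h import *
st()
im=cams.snapshot('wrist');im2=cams.snapshot('scene')
look('scene','clip_eye','clip_mid','spindle','drum_center')
look('wrist','clip_eye','clip_mid','spindle','drum_center')
a=cv2.resize(im[0:200,180:380],None,fx=2,fy=2,interpolation=cv2.INTER_CUBIC);b=cv2.resize(im2[190:290,210:310],None,fx=4,fy=4,interpolation=cv2.INTER_CUBIC)
cv2.imwrite('pics/w7.png',np.hstack([a,b])[:,:,::-1])
go(.5124,-.281,.22,-.166)
E
```

```text
t 15.65 p [0.4787 0.0544 0.203 ] yaw -0.2932 z [-0.003 -0.001 -1.   ] F [ 1.2  0.  -0.1] op 0.16907705239529378 ff 59.99989293515682
clip_eye [([0.6344, 0.0065, 0.0949], 0.51), ([0.5704, 0.03, 0.0476], 0.4)]
clip_mid [([0.6003, 0.019, 0.048], 0.49), ([0.3741, -0.011, 0.0032], 0.24)]
spindle [([0.5105, 0.3141, 0.0072], 0.34)]
drum_center [([0.6347, 0.005, 0.0658], 0.91)]
clip_eye [([0.5636, 0.025, 0.0475], 0.85)]
clip_mid []
spindle []
drum_center []
turn [0.001, 0.0022, -0.1272] tr [0.1291, 0.3115, -0.0183]
```

View pics/w7.png

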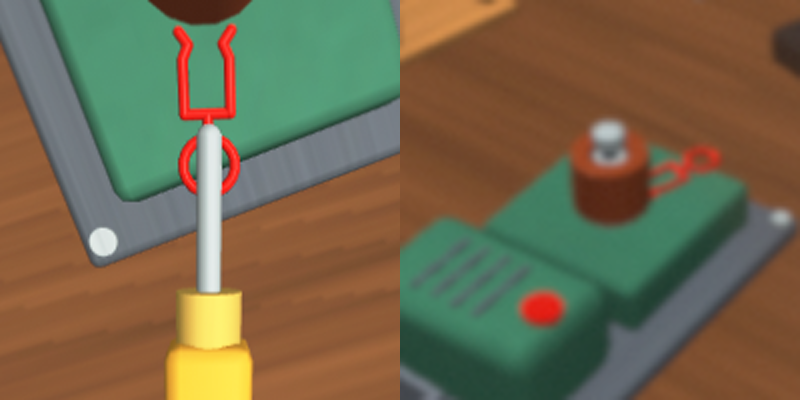

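The clip now lies flat on the deck, its jaws at crop (180,32) and (233,30) clear of the drum and its ring at (210,165). Next I'll return the pick.

>>> jog_arm --turn '[[0,0,0],[0,0,-0.06],[0,0,-0.127],[0,0,-0.127],[0,0,-0.127],[0,0,-0.127],[0,0,-0.127],[0,0,-0.127],[0,0,-0.127],[0,0,-0.127]]' --translation '[[0,0.03,-0.018],[0.04,0.08,-0.018],[0.06,0.13,-0.018],[0.09,0.18,-0.018],[0.11,0.23,-0.018],[0.13,0.28,-0.018],[0.13,0.311,-0.018],[0.13,0.311,-0.018],[0.13,0.311,-0.018],[0.13,0.311,-0.018]]' --grip '[1,1,1,1,1,1,1,1,1,1]'

```text
clock: 17.4
tool_pos: [0.5146, -0.2787, 0.2205]
eef_rot: [0.997, -0.082, -0.0, -0.001]
contact_force: [-0.5, 0.8, 0.3]
opening: 0.173
finger_force: 60.0
```

```bash
python3 - <<'E'
from h import *
st();go(.511,-.281,.053,-.167)
E
```

```text
t 17.4 p [ 0.5146 -0.2787  0.2205] yaw -0.1633 z [-0.     0.001 -1.   ] F [-0.5  0.8  0.3] op 0.172577152178345 ff 59.99987505376339
turn [-0.0013, 0.0004, 0.0037] tr [-0.0031, 0.0031, 0.1675]
```

>>> jog_arm --turn '[[0,0,0.004],[0,0,0.004],[0,0,0.004],[0,0,0.004],[0,0,0.004],[0,0,0.004],[0,0,0.004],[0,0,0.004],[0,0,0.004],[0,0,0.004],[0,0,0.004],[0,0,0.004],[0,0,0.004]]' --translation '[[-0.003,0.003,0.02],[-0.003,0.003,0.06],[-0.003,0.003,0.1],[-0.003,0.003,0.13],[-0.003,0.003,0.15],[-0.003,0.003,0.16],[-0.003,0.003,0.1675],[-0.003,0.003,0.168],[-0.003,0.003,0.168],[-0.003,0.003,0.168],[-0.003,0.003,0.168],[-0.003,0.003,0.168],[-0.003,0.003,0.168]]' --grip '[1,1,1,1,1,1,1,1,0.5,0,0,0,0]'

```text
clock: 19.02
tool_pos: [0.5106, -0.2833, 0.0528]
eef_rot: [0.996, -0.085, 0.0, 0.0]
contact_force: [-0.8, 0.4, 0.4]
opening: 0.712
finger_force: 0.0
```

```bash
python3 - <<'E'
from h import *
st()
E
```

```text
t 19.025 p [ 0.5106 -0.2833  0.0528] yaw -0.1702 z [ 0. -0. -1.] F [-0.8  0.4  0.4] op 0.7122829782791613 ff 0.0
```

>>> jog_arm --turn '[[0,0,0],[0,0,0],[0,0,0],[0,0,0],[0,0,0],[0,0,0],[0,0,0],[0,0,0],[0,0,0]]' --translation '[[0,0,0],[0,0,-0.01],[0,0,-0.04],[0,0,-0.08],[0,0,-0.13],[0,0,-0.18],[0.02,0,-0.205],[0.02,0,-0.205],[0.02,0,-0.205]]' --grip '[0,0,0,0,0,0,0,0,0]'

```text
clock: 20.15
tool_pos: [0.5289, -0.2862, 0.2569]
eef_rot: [0.996, -0.085, -0.001, -0.0]
contact_force: [-0.8, 0.1, -0.1]
opening: 1.002
finger_force: 0.0
```

```bash
python3 - <<'E'
from h import *
st();cams.snapshot('wrist');cams.snapshot('scene');cams.snapshot('top')
look('wrist','pick_grip','pick_tip','rest_mid')
p=cams.camera_params('wrist');im=cams.snapshot('wrist').astype(int)
m=(im[:,:,0]>200)&(im[:,:,1]>150)&(im[:,:,2]<90);m[260:]=0
v,u=np.nonzero(m);c,sz,a=cv2.minAreaRect(np.c_[u,v].astype(np.float32));print(c,sz,a);lo=v>v.max()-15;hi=v<v.min()+25
A=px2w(p,u[lo].mean(),v.max(),.058);B=px2w(p,u[hi].mean(),v.min(),.056);print(A,B,np.arctan2(*(B-A)[1::-1]))
for cc in('scene','top'):look(cc,'pick_grip','tray_in')
go(.56,.06,.22,-.29)
E
```

```text
t 20.15 p [ 0.5289 -0.2862  0.2569] yaw -0.1703 z [-0.002  0.001 -1.   ] F [-0.8  0.1 -0.1] op 1.0015692828409997 ff 0.0
pick_grip [([0.5075, -0.2834, 0.0499], 0.68)]
pick_tip [([0.6024, -0.2968, 0.017], 0.9)]
rest_mid [([0.5107, -0.2845, 0.0453], 0.61)]
(281.4523010253906, 197.5742950439453) (64.18265533447266, 117.55208587646484) 1.7357046604156494
[ 0.45703848 -0.27369015  0.058     ] [ 0.5740016  -0.29353257  0.056     ] -0.1680468272774667
pick_grip [([0.6015, -0.2905, 0.015], 0.57), ([0.5104, -0.2812, 0.0503], 0.55)]
tray_in [([0.5105, 0.3148, 0.0067], 0.93)]
pick_grip [([0.5089, -0.2873, 0.0558], 0.64), ([0.5648, 0.0306, 0.0463], 0.21)]
tray_in [([0.5094, 0.3158, 0.0036], 0.64)]
turn [0.0, 0.0002, 0.1198] tr [-0.0293, -0.3466, 0.0376]
```

>>> jog_arm --turn '[[0,0,0.06],[0,0,0.12],[0,0,0.12],[0,0,0.12],[0,0,0.12],[0,0,0.12],[0,0,0.12],[0,0,0.12],[0,0,0.12],[0,0,0.12]]' --translation '[[0.02,-0.04,0],[0.03,-0.09,0],[0.04,-0.14,0],[0.04,-0.19,0],[0.04,-0.24,0],[0.04,-0.28,0],[0.04,-0.31,0],[0.04,-0.31,0],[0.04,-0.31,0],[0.04,-0.31,0]]' --grip '[0,0,0,0,0,0,0,0,0,0]'

```text
clock: 21.95
tool_pos: [0.622, 0.01, 0.2578]
eef_rot: [0.989, -0.146, 0.0, 0.001]
contact_force: [-0.6, -0.2, 0.0]
opening: 1.0
finger_force: 0.0
```

```bash
python3 - <<'E'
from h import *
st();p=snap('wrist','pics/w8.png')
look('wrist','drum_center','spindle','clip_mid','clip_eye')
d=models.masks_of('wrist','drum_center')
if d:
    v,u=np.nonzero(d[0]['pixels']);print(d[0]['p'],u.min(),u.max(),v.min(),v.max());c=((u.min()+u.max())/2,(v.min()+v.max())/2)
    print(c,px2w(p,*c,.08))
E
```

```text
t 21.95 p [0.622  0.01   0.2578] yaw -0.293 z [-0.    -0.001 -1.   ] F [-0.6 -0.2  0. ] op 1.0004595927846953 ff 0.0
drum_center [([0.636, 0.0074, 0.0656], 0.63)]
spindle [([0.6385, 0.0107, 0.0952], 0.64)]
clip_mid [([0.6028, 0.0206, 0.0498], 0.75)]
clip_eye [([0.5617, 0.0232, 0.045], 0.94)]
```

View pics/w8.png

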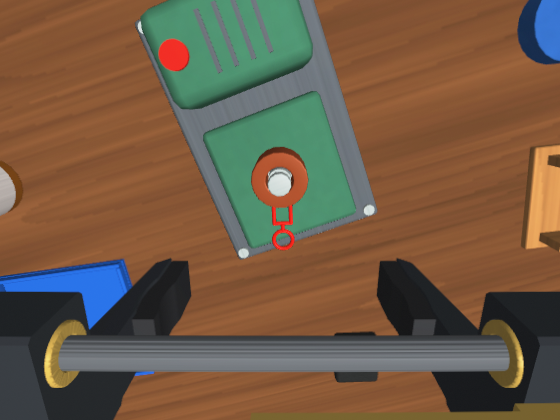

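The picture shows the spindle head at (279.5,184), the drum outline spanning 251–307 horizontally, and the clip on the deck at (283,225), clear below the drum.

```bash
python3 - <<'E'
from h import *
p=cams.camera_params('wrist')
h=px2w(p,279.5,184,.105);print(h,px2w(p,279.3,180,.089))
go(h[0],h[1],.073,-.293)
E
```

```text
[0.63666814 0.01183784 0.105     ] [0.63656029 0.0122451  0.089     ]
turn [0.0001, -0.0, 0.0021] tr [0.0139, -0.0043, 0.1847]
```

>>> jog_arm --turn '[[0,0,0],[0,0,0],[0,0,0],[0,0,0],[0,0,0],[0,0,0],[0,0,0],[0,0,0],[0,0,0],[0,0,0],[0,0,0],[0,0,0],[0,0,0],[0,0,0],[0,0,0],[0,0,0]]' --translation '[[0.0135,-0.0038,0.02],[0.0135,-0.0038,0.06],[0.0135,-0.0038,0.1],[0.0135,-0.0038,0.14],[0.0135,-0.0038,0.165],[0.0135,-0.0038,0.18],[0.0135,-0.0038,0.184],[0.0135,-0.0038,0.184],[0.0135,-0.0038,0.184],[0.0135,-0.0038,0.184],[0.0135,-0.0038,0.184],[0.0135,-0.0038,0.184],[0.0135,-0.0038,0.184],[0.0135,-0.0038,0.184],[0.0135,-0.0038,0.184],[0.0135,-0.0038,0.184]]' --grip '[0,0,0,0,0,0,0,0.6,0.6,0.6,0.6,0.6,0.6,0.6,0.6,0.6]' --force 25

```text
clock: 24.25
tool_pos: [0.6365, 0.0116, 0.0742]
eef_rot: [0.989, -0.145, 0.0, 0.0]
contact_force: [-1.2, -0.5, 6.3]
opening: 0.596
finger_force: 25.0
```

```bash
python3 - <<'E'
from h import *
st()
E
```

```text
t 24.25 p [0.6365 0.0116 0.0742] yaw -0.2904 z [ 0.001 -0.    -1.   ] F [-1.2 -0.5  6.3] op 0.5956722032041961 ff 24.999411968747154
```

>>> jog_arm --turn '[[0,0,0],[0,0,0],[0,0,0],[0,0,0],[0,0,0],[0,0,0],[0,0,0],[0,0,0],[0,0,0]]' --translation '[[0,0,-0.005],[0,0,-0.015],[0,0,-0.03],[0,0,-0.045],[0,0,-0.06],[0,0,-0.08],[0,0,-0.1],[0,0,-0.1],[0,0,-0.1]]' --grip '[0.6,0.6,0.6,0.6,0.6,0.6,0.6,0.6,0.6]' --force 30

```text
clock: 25.38
tool_pos: [0.6359, 0.0129, 0.1736]
eef_rot: [0.99, -0.144, -0.0, -0.0]
contact_force: [-0.6, -0.9, -2.5]
opening: 0.593
finger_force: 30.0
```

```bash
python3 - <<'E'
from h import *
st();cams.snapshot('scene');look('scene','drum_center','spindle','clip_mid','tray_in')
go(.51,.315,.19,-.29)
E
```

```text
t 25.375 p [0.6359 0.0129 0.1736] yaw -0.2894 z [-0.     0.001 -1.   ] F [-0.6 -0.9 -2.5] op 0.5931972154747019 ff 29.999673743150197
drum_center [([0.6338, 0.0098, 0.1695], 0.65)]
spindle [([0.632, 0.0084, 0.0968], 0.58)]
clip_mid [([0.5987, 0.015, 0.0488], 0.57)]
tray_in [([0.5087, 0.3153, 0.0056], 0.56)]
turn [0.0004, 0.0012, -0.0001] tr [-0.2072, -0.2543, -0.0168]
```

>>> jog_arm --turn '[[0,0,0],[0,0,0],[0,0,0],[0,0,0],[0,0,0],[0,0,0],[0,0,0],[0,0,0],[0,0,0],[0,0,0],[0,0,0],[0,0,0]]' --translation '[[-0.01,-0.02,-0.01],[-0.04,-0.05,-0.017],[-0.07,-0.08,-0.017],[-0.1,-0.12,-0.017],[-0.13,-0.16,-0.017],[-0.16,-0.19,-0.017],[-0.18,-0.22,-0.017],[-0.2,-0.24,-0.017],[-0.207,-0.254,-0.017],[-0.207,-0.254,-0.017],[-0.207,-0.254,-0.017],[-0.207,-0.254,-0.017]]' --grip '[0.6,0.6,0.6,0.6,0.6,0.6,0.6,0.6,0.6,0.6,0.6,0.6]'

```text
clock: 27.12
tool_pos: [0.5114, 0.3128, 0.1907]
eef_rot: [0.989, -0.146, 0.0, 0.001]
contact_force: [-0.8, -0.2, -1.7]
opening: 0.595
finger_force: 30.0
```

```bash
python3 - <<'E'
from h import *
st();cams.snapshot('scene');look('scene','drum_center','tray_in')
go(.51,.315,.032,-.29)
E
```

```text
t 27.125 p [0.5114 0.3128 0.1907] yaw -0.2928 z [ 0.    -0.001 -1.   ] F [-0.8 -0.2 -1.7] op 0.5947815539309234 ff 29.999709097319283
drum_center [([0.5093, 0.3096, 0.1875], 0.94)]
tray_in [([0.6016, 0.0184, 0.048], 0.72), ([0.5096, 0.3132, 0.0076], 0.57)]
turn [0.0003, -0.0002, -0.0015] tr [-0.0013, -0.001, 0.1587]
```

>>> jog_arm --turn '[[0,0,0],[0,0,0],[0,0,0],[0,0,0],[0,0,0],[0,0,0],[0,0,0],[0,0,0],[0,0,0],[0,0,0],[0,0,0]]' --translation '[[0,0,0.02],[0,0,0.06],[0,0,0.1],[0,0,0.13],[0,0,0.145],[0,0,0.152],[0,0,0.155],[0,0,0.157],[0,0,0.158],[0,0,0.159],[0,0,0.159]]' --grip '[0.6,0.6,0.6,0.6,0.6,0.6,0.6,0.6,0.6,0.6,0.6]'

```text
clock: 28.65
tool_pos: [0.5106, 0.3145, 0.0318]
eef_rot: [0.989, -0.145, 0.0, 0.0]
contact_force: [-0.2, -0.1, -1.0]
opening: 0.594
finger_force: 30.0
```

```bash
python3 - <<'E'
from h import *
st()
E
```

```text
t 28.65 p [0.5106 0.3145 0.0318] yaw -0.2902 z [ 0. -0. -1.] F [-0.2 -0.1 -1. ] op 0.5939442937802845 ff 29.999619156005792
```

Not yet touching; I'll lower in 1 mm steps.

>>> jog_arm --turn '[[0,0,0],[0,0,0],[0,0,0]]' --translation '[[0,0,0.001],[0,0,0.002],[0,0,0.002]]' --grip '[0.6,0.6,0.6]'

```text
clock: 29.02
tool_pos: [0.5107, 0.3146, 0.0305]
eef_rot: [0.989, -0.145, 0.0, -0.0]
contact_force: [-1.2, -0.9, 5.2]
opening: 0.593
finger_force: 30.0
```

Contact at 5 N: the drum is on the floor. Release with a small opening, then rise.

>>> jog_arm --turn '[[0,0,0],[0,0,0],[0,0,0],[0,0,0],[0,0,0],[0,0,0],[0,0,0],[0,0,0],[0,0,0],[0,0,0]]' --translation '[[0,0,0],[0,0,0],[0,0,0],[0,0,0],[0,0,-0.01],[0,0,-0.03],[0,0,-0.07],[0,0,-0.12],[0,0,-0.17],[0,0,-0.2]]' --grip '[0.25,0.25,0.25,0.25,0.25,0.25,0.25,0.2,0,0]'

```text
clock: 30.28
tool_pos: [0.5114, 0.3149, 0.2341]
eef_rot: [0.989, -0.145, 0.002, -0.002]
contact_force: [0.7, 0.4, -0.3]
opening: 0.987
finger_force: 0.0
```

```bash
python3 - <<'E'
from h import *
st();a=cams.snapshot('wrist');b=cams.snapshot('scene');cams.snapshot('top')
look('wrist','drum_center','tray_in');look('scene','drum_center','tray_in','pick_grip','pick_tip','clip_mid','glue_jar','heel_block','polish_tin','brush')
cv2.imwrite('pics/w9.png',cv2.resize(np.hstack([a,b])[:,:,::-1],(800,300)))
E
```

```text
t 30.275 p [0.5114 0.3149 0.2341] yaw -0.2904 z [ 0.004  0.003 -1.   ] F [ 0.7  0.4 -0.3] op 0.9869099111252194 ff 0.0
drum_center [([0.5106, 0.3157, 0.0191], 0.65)]
tray_in [([0.5143, 0.3158, 0.0066], 0.6)]
drum_center [([0.5079, 0.3099, 0.0272], 0.61)]
tray_in [([0.5101, 0.3123, 0.0052], 0.65)]
pick_grip [([0.7018, 0.3237, -0.0033], 0.73), ([0.5115, -0.2855, 0.048], 0.66)]
pick_tip [([0.6033, -0.2985, 0.0169], 0.5)]
clip_mid [([0.6003, 0.0158, 0.0478], 0.53)]
glue_jar [([0.7044, 0.3238, -0.003], 0.86)]
heel_block [([0.373, -0.0122, -0.0002], 0.58), ([0.6018, -0.2957, 0.0153], 0.4)]
polish_tin [([0.6915, -0.294, 0.0026], 0.6)]
brush [([0.5377, 0.5136, 0.0004], 0.63)]
```

View pics/w9.png

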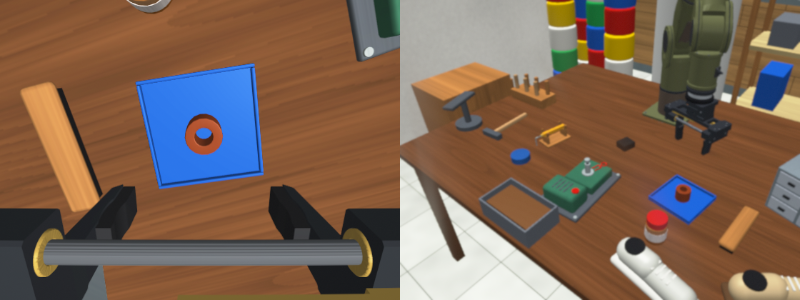

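The drum stands upright in the tray at (203,134), the pick lies in its rest at (552,133), the clip is on the deck, and the bystanders have not moved.

```bash
python3 -c "
from plant import r
print(r.finish_job())"
```

```text
the job is handed in; nothing more can be done
None
```

The job is handed in at about 30 s of the 67 s allowed, with no verdict returned: the clip is off the spindle and flat on the sander deck, the pick is back in its rest, the drum stands upright in the blue tray, and the bystanders looked undisturbed.

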